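Let the finished copper spool out of the winder's discharge rack

ROBOT

A 7-joint arm with a two-finger parallel gripper is mounted at the origin on the work surface. World frame = base frame: x ahead of the robot, y to its left, z up, the work surface at z = 0. Lengths are in m, angles in rad, forces in N, time in s.
With the tool pointing down it reaches from about 0.4 to 0.85 m from the base axis. Payload 4.5 kg.
Tool frame: the origin (TCP) lies on the centre line of the jaws, within the pads' length; the fingertips stand 25 mm ahead of it and the grasp point (between the pads) lies 6 mm ahead of it; z points along the fingers, y is the direction in which the jaws open and shut (so a half turn about z gives the same grasp; the last joint's range is limited). The gripper opens to 88 mm and grips with 3 to 60 N. Pads are 18 mm wide; open, the fingers measure 123 mm over their backs; the gripper's body (75 mm by 187 mm) begins 45 mm behind the grasp point.
Start: joints at [-1.245, 0.689, -0.195, 1.565, 0.157, 0.902, -0.215], TCP at [0.18, 0.599, 0.264] pointing down, gripper open.
Joint ranges: [-3.01, 3.01], [-0.46, 2.08], [-1.47, 1.51], [0.13, 2.56], [-1, 4.14], [0.04, 2.09], [-2.66, 2.66]. Speed limits (rad/s): [2.57, 2.57, 3.14, 3.14, 3.14, 3.14, 3.14].

INTERFACE

Orientations are given as a unit quaternion [x, y, z, w].
In Python, from plant import r, eyes gives the robot as it stands.
- The arm moves only by the tool servo_tool, never from a script. Its argument "deltas" is a list of rows, each an object of numbers: "dx", "dy", "dz": the shift along the tool's x, y, z in units of 60 mm (1.0 is 60 mm); "ax", "ay", "az": the turn, a rotation vector about the tool's x, y, z in units of 6 degrees (1.0 is 6 degrees); "hand": the finger opening in mm, from 0 to 88.1. A call has 1 to 10 rows; each row is the pose to reach, as a shift and turn from the pose commanded when the call began, along the tool's axes at that moment; what a row does not reach only later rows make up. A row lasts 1/8 s, in which the tool goes at most 62.5 mm and 10.7 degrees, less where a joint would pass 70% of its speed; a pose out of reach is approached as far as the arm can. A call with a gripper value outside its range is refused whole. The fingers move at their own pace and stop on an object; "newtons" is the grip in N (left out, the last holds). Time passes only in rows, so rows that repeat a pose let the fingers close. It gives the time, the measured TCP pose, the force and the opening at its end, in the units of the state.
- r.get_state(): the state, without advancing time (a new reading comes with each control period).
- eyes.snapshot(name): name is "side" or "top"; returns (picture, depth): 420x560x3 uint8, red, green, blue; 420x560 float32, m along the optical axis (not along the pixel's ray), 0 where there is no reading.
- eyes.camera_model(name): a dict with "fx", "fy", "cx", "cy" (pixels), "k1" (the pictures are not rectified: a ray, as slopes to the right and down, at radius r is drawn at 1 + k1 r^2 times it, then the intrinsics apply), "pose" (4x4, takes a point from camera to world coordinates). Camera axes: x right, y up, looking along -z (the intrinsics and any distortion apply to the point x, -y, -z); pixel columns grow to the right and rows downward; lengths in m; the calibration is good to about 2 mm. A picture is of the moment at which its call begins. camera_model takes no time and is no camera call.
- r.finish_job(): hands the job in, once; it reports no verdict.
The state is a dict: "clock": time; "q": joint angles; "qd": joint speeds; "joint_torque": joint torques, N m; "tool_pos": TCP position; "eef_rot": TCP orientation; "contact_force": force on the tool from outside, world axes, zero at the start; "moment": the same for the moment, N m; "opening": opening from 0.0 (shut) to 1.0 (fully open).
Only numpy, scipy, OpenCV 4.12 (cv2) and the standard library are available. Lean on these libraries where they do the work, as an engineer would, in place of code of your own. Each camera call takes 0.05 s, during which the arm holds its last target.

TASK

With closed fingertips, press down the black knob of the lever beside the lane where the copper-wound spool waits, so that its heavy gate flap rises and the spool rolls down into the green tray. Then ease the knob slowly back up under the fingers so the flap shuts without slamming, and let go. The bare white spool stays behind its shut gate; do not touch the spools or flaps or disturb anything else.

Things in the scene. Friction and masses are not known exactly. Their poses are not given: they have to be found in the camera images.
- rack: the fixed rack: grey base (330 x 290 x 8 mm), two sloping aluminium lanes and an open green tray at the low end (inside rack x 135..248 mm, 8 mm floor, walls 60 mm). Origin on the table; x axis points down the lanes (away from the robot), y to the left, z up. Lane centre lines lie at rack y = +70 mm (left) and -70 mm (right). Lane walls end 80 mm uphill of the origin, 120 mm high; raised flaps reach 175 mm.
- knob_left (a point): black mushroom knob on the long end of the left lever, 40 mm across, flat 32 mm top, 16 mm thick. This point is the centre of its top face (which leans 0.2 rad downhill at rest and is level at mid-stroke). At rest the top face is about 158 mm above the table. It moves with the lever.
- lever_left (a joint): left steel lever beside the left lane, turning about rack y on a pivot at rack (-20, 120, 105.5) mm, 147 mm from the knob's top centre; its 60 mm short end bears up under the flap. Value in rad: 0 at rest (knob up), grows as the knob is pressed, stop 0.55. Pressing takes 5 to 9 N; let go, it falls back at once. At 0.42 (knob 60 mm lower, 8 mm nearer rack -x on its arc) the gate is well open.
- gate_left (a joint): the left gate: a heavy steel flap (116 x 94 x 10 mm plate with dark weight, about 1.5 kg, mass varies) hinged at its far, downhill edge at rack (110, 70, 105) mm, with a red downturned lip at its near edge that stops the spool. Value in rad: 0 shut, growing as the lip rises, stop at 0.5; about 0.8 of the lever value; a spool passes from about 0.30.
- knob_right (a point): black mushroom knob on the long end of the right lever, 40 mm across, flat 32 mm top, 16 mm thick. This point is the centre of its top face (which leans 0.2 rad downhill at rest and is level at mid-stroke). At rest the top face is about 158 mm above the table. It moves with the lever.
- lever_right (a joint): right steel lever beside the right lane, turning about rack y on a pivot at rack (-20, -120, 105.5) mm, 147 mm from the knob's top centre; its 60 mm short end bears up under the flap. Value in rad: 0 at rest (knob up), grows as the knob is pressed, stop 0.55. Pressing takes 5 to 9 N; let go, it falls back at once. At 0.42 (knob 60 mm lower, 8 mm nearer rack -x on its arc) the gate is well open.
- gate_right (a joint): the right gate: a heavy steel flap (116 x 94 x 10 mm plate with dark weight, about 1.5 kg, mass varies) hinged at its far, downhill edge at rack (110, -70, 105) mm, with a red downturned lip at its near edge that stops the spool. Value in rad: 0 shut, growing as the lip rises, stop at 0.5; about 0.8 of the lever value; a spool passes from about 0.30.
- spool_copper: the finished spool: white flanges 32 mm across, 46 mm long, full of copper-coloured winding. Origin at its middle on the axle; y is the axle. It lies across one of the two lanes (left or right, it varies) against the red lip, at about rack x = -22 mm, 95 mm above the table, and rolls downhill by itself once the gate is raised, in under 2 s.
- spool_bare: the unfinished spool: same flanges, bare thin white core. Origin at its middle on the axle. It waits at the lip in the other lane and has to stay there.
- jar: small amber jar with a yellow lid, 38 mm across, 50 mm tall, standing on the little plywood deck between the lanes; a bystander. Origin at the centre of its underside
- bobbin: small blue bobbin, 34 mm across, 36 mm tall, standing on the plywood deck between the lanes; a bystander. Origin at the centre of its underside
- wrench: steel wrench, 130 mm long, lying on the rack's base plate between the two levers; a bystander. Origin near its middle
- screwdriver: screwdriver with orange handle, 190 mm long, lying on the table to the left; a bystander. Origin near its middle
- oil_bottle: white oil bottle with red cap, 52 mm across, 130 mm tall, on the table to the right; a bystander. Origin at the centre of its underside
- tape_ring: yellow tape roll lying flat, 84 mm across, 24 mm high, on the table to the right; a bystander. Origin at the centre of its underside
- brush: hand brush, 170 mm long, lying on the table to the left; a bystander. Origin near its middle
Things that resemble listed ones, but are neither listed nor needed, are in the scene too. What is meant by the spool_copper is not pink or turquoise, and is the smaller of those in its own colour.

How it is judged:
By the outcome, as a careful person would: the job done as asked, in the order asked, and still so for the second after the job is handed in, with the robot touching nothing.
It also fails if it takes over 38 s, if anything falls off the work surface, if the arm or the gripper's body presses on something with over 40 N, if the wrist force passes 120 N, or if a joint passes its speed limit or range.

## Working session

There is one attempt and no reset: what is moved stays moved. The work goes in short steps, Python scripts to look and compute and a tool call to move; the robot and the scene stay as the last step left them, time stands still between calls to the robot, and variables do not carry over. Pictures are saved under pics/ and viewed, and the job is handed in when it is done.

Besides the shell and the picture viewer there is one more tool, called in YAML: its name, and indented under it one key for each argument. servo_tool: Moves the arm, as the interface text tells. Its arguments: {"type":"object","properties":{"deltas":{"type":"array","items":{"type":"object","properties":{"dx":{"type":"number"},"dy":{"type":"number"},"dz":{"type":"number"},"ax":{"type":"number"},"ay":{"type":"number"},"az":{"type":"number"},"hand":{"type":"number"}}}},"newtons":{"type":"number"}},"required":["deltas"]}

```bash
mkdir -p pics
cat > h.py <<'E'
import numpy as np,cv2
from plant import r,eyes
def snap(n,f):
    p,d=eyes.snapshot(n); cv2.imwrite(f'pics/{f}.png',cv2.cvtColor(p,cv2.COLOR_RGB2BGR)); np.savez(f'pics/{f}.npz',p=p,d=d); return p,d
def ray(m,u,v):
    K=np.array([[m['fx'],0,m['cx']],[0,m['fy'],m['cy']],[0,0,1.]])
    x,y=((u-m['cx'])/m['fx'],(v-m['cy'])/m['fy']); a,b=x,y
    for _ in range(20):
        s=1+m['k1']*(a*a+b*b); a,b=x/s,y/s
    T=np.array(m['pose']); return T[:3,3],T[:3,:3]@np.array([a,-b,-1.])
def pt(m,d,u,v):
    o,k=ray(m,u,v); return o+k*d[int(round(v)),int(round(u))]
def onz(m,u,v,z):
    o,k=ray(m,u,v); return o+k*(z-o[2])/k[2]
def two(m1,p1,m2,p2):
    o1,a=ray(m1,*p1);o2,b=ray(m2,*p2)
    s=np.linalg.lstsq(np.c_[a,-b],o2-o1,rcond=None)[0]
    A=o1+s[0]*a;B=o2+s[1]*b; return (A+B)/2,np.linalg.norm(A-B)
E
python3 - <<'E'
from h import *
for n in('side','top'):
    snap(n,n+'0'); m=eyes.camera_model(n); print({k:np.round(v,3).tolist() for k,v in m.items()})
s=r.get_state();print({k:np.round(v,3).tolist() for k,v in s.items()})
E
```

```text
{'fx': 394.148, 'fy': 394.148, 'cx': 279.745, 'cy': 214.847, 'k1': 0.034, 'pose': [[0.967, 0.177, -0.185, 0.4], [-0.255, 0.715, -0.65, -0.665], [0.017, 0.676, 0.737, 0.827], [0.0, 0.0, 0.0, 1.0]]}
{'fx': 442.365, 'fy': 442.365, 'cx': 283.522, 'cy': 206.869, 'k1': 0.05, 'pose': [[-0.011, 0.993, -0.119, 0.44], [-1.0, -0.012, -0.01, -0.016], [-0.011, 0.119, 0.993, 1.179], [0.0, 0.0, 0.0, 1.0]]}
{'clock': 0.1, 'q': [-1.245, 0.69, -0.195, 1.566, 0.157, 0.903, -0.215], 'qd': [-0.001, -0.001, 0.001, -0.003, -0.0, 0.0, -0.001], 'joint_torque': [-0.003, -52.85, -1.271, -15.384, -0.053, 0.002, 0.0], 'tool_pos': [0.18, 0.598, 0.263], 'eef_rot': [0.145, 0.989, -0.001, -0.0], 'contact_force': [-0.399, 0.049, -0.216], 'moment': [0.033, -0.028, -0.011], 'opening': 0.998}
```

View pics/side0.png

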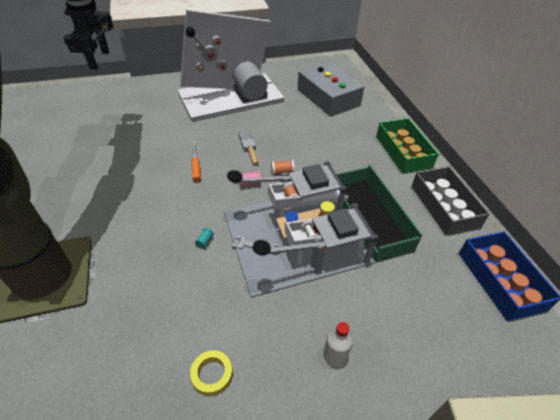

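View pics/top0.png

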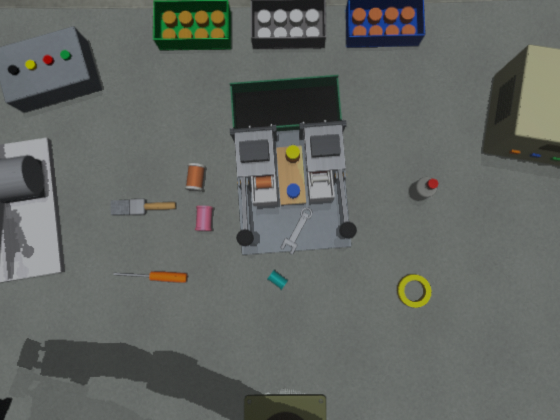

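The top view shows the copper spool in the left lane at (263,184) and the bare one in the right lane at (320,185). The left knob is at (245,238) and the right knob at (347,230). Other candidates are a larger copper spool at (195,177), a pink one at (204,218) and a turquoise one at (278,280). The one in the left lane is the smaller copper spool, so it fits. I'll confirm that in a crop and measure.

Run:
```python
from h import *
t=np.load('pics/top0.npz');s=np.load('pics/side0.npz');mt=eyes.camera_model('top');ms=eyes.camera_model('side')
a=cv2.imread('pics/top0.png')[120:260,170:370];b=cv2.imread('pics/side0.png')[150:290,210:410]
cv2.imwrite('pics/crop0.png',np.vstack([cv2.resize(x,None,fx=2.1*2/2,fy=2.1,interpolation=3) for x in(a,b)]))
def blobs(img,box,th=45):
    x0,x1,y0,y1=box;m=(img[y0:y1,x0:x1].max(2)<th).astype(np.uint8)
    m=cv2.morphologyEx(m,cv2.MORPH_OPEN,np.ones((5,5)))
    n,l,st,c=cv2.connectedComponentsWithStats(m)
    return [(c[i]+[x0,y0],st[i,2:5]) for i in range(1,n)]
L=[(blobs(t['p'],(228,262,222,252)),blobs(s['p'],(222,246,166,188))),(blobs(t['p'],(332,362,218,242)),blobs(s['p'],(250,274,236,258)))]
for B in L: print(B)
for B in L:
    for tt in B[0]:
        for ss in B[1]:
            print(tt[0],ss[0],two(mt,tt[0],ms,ss[0]),'depth',pt(mt,t['d'],*tt[0]),pt(ms,s['d'],*ss[0]))
```

```text
([(array([244.87912088, 237.5       ]), array([ 15,  14, 182], dtype=int32))], [(array([234.62385321, 176.40366972]), array([ 12,  10, 109], dtype=int32))])
([(array([347.39896373, 229.6373057 ]), array([ 16,  14, 193], dtype=int32))], [(array([261.40229885, 247.33908046]), array([ 16,  13, 174], dtype=int32))])
[244.87912088 237.5       ] [234.62385321 176.40366972] (array([0.4922491 , 0.0848733 , 0.15402792]), np.float64(0.0014024924978471274)) depth [0.49263024 0.08420764 0.16025284] [0.49078748 0.07866648 0.15962374]
[347.39896373 229.6373057 ] [261.40229885 247.33908046] (array([ 0.5074553 , -0.1525565 ,  0.15372862]), np.float64(0.002067376533697566)) depth [ 0.5082649  -0.15222731  0.15706011] [ 0.50508586 -0.15893389  0.16217   ]
```

View pics/crop0.png

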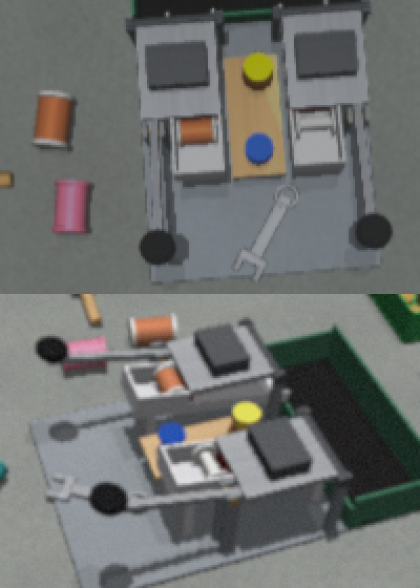

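The crop confirms it: the copper-wound spool is in the left lane at the lip, and the bare white one is in the right lane. The left knob's top centre measures (0.492, 0.0845), z 0.154–0.160. The knobs are 238 mm apart, against 240 expected. Rack yaw is about +3.7°. Next I move above the left knob with the fingers closing.

servo_tool:
  deltas:
    - {"dx":-0.5,"dy":-0.45,"az":-0.3,"hand":0}
    - {"dx":-1.2,"dy":-1.1,"az":-0.7,"hand":0}
    - {"dx":-2.0,"dy":-1.8,"az":-1.1,"hand":0}
    - {"dx":-2.8,"dy":-2.5,"az":-1.5,"hand":0}
    - {"dx":-3.6,"dy":-3.2,"az":-1.9,"hand":0}
    - {"dx":-4.4,"dy":-3.95,"az":-2.3,"hand":0}
    - {"dx":-5.2,"dy":-4.7,"az":-2.7,"hand":0}
    - {"dx":-6.0,"dy":-5.4,"az":-3.1,"hand":0}
    - {"dx":-6.7,"dy":-6.0,"az":-3.4,"hand":0}
    - {"dx":-7.1,"dy":-6.4,"az":-3.4,"hand":0}
  newtons: 20

```text
schema error: expected keys dx, dy, dz, ax, ay, az, hand
```

servo_tool:
  deltas:
    - {"dx":-0.5,"dy":-0.45,"dz":0,"ax":0,"ay":0,"az":-0.3,"hand":0}
    - {"dx":-1.2,"dy":-1.1,"dz":0,"ax":0,"ay":0,"az":-0.7,"hand":0}
    - {"dx":-2.0,"dy":-1.8,"dz":0,"ax":0,"ay":0,"az":-1.1,"hand":0}
    - {"dx":-2.8,"dy":-2.5,"dz":0,"ax":0,"ay":0,"az":-1.5,"hand":0}
    - {"dx":-3.6,"dy":-3.2,"dz":0,"ax":0,"ay":0,"az":-1.9,"hand":0}
    - {"dx":-4.4,"dy":-3.95,"dz":0,"ax":0,"ay":0,"az":-2.3,"hand":0}
    - {"dx":-5.2,"dy":-4.7,"dz":0,"ax":0,"ay":0,"az":-2.7,"hand":0}
    - {"dx":-6.0,"dy":-5.4,"dz":0,"ax":0,"ay":0,"az":-3.1,"hand":0}
    - {"dx":-6.7,"dy":-6.0,"dz":0,"ax":0,"ay":0,"az":-3.4,"hand":0}
    - {"dx":-7.1,"dy":-6.4,"dz":0,"ax":0,"ay":0,"az":-3.4,"hand":0}
  newtons: 20

```text
clock: 1.35
tool_pos: [0.4786, 0.1048, 0.2634]
eef_rot: [-0.03, 1.0, -0.001, -0.0]
contact_force: [0.9, 1.4, 0.9]
opening: 0.009
```

servo_tool:
  deltas:
    - {"dx":-0.1,"dy":-0.18,"dz":0.1,"ax":0,"ay":0,"az":0,"hand":0}
    - {"dx":-0.2,"dy":-0.35,"dz":0.3,"ax":0,"ay":0,"az":0,"hand":0}
    - {"dx":-0.2,"dy":-0.35,"dz":0.6,"ax":0,"ay":0,"az":0,"hand":0}
    - {"dx":-0.2,"dy":-0.35,"dz":0.8,"ax":0,"ay":0,"az":0,"hand":0}
    - {"dx":-0.2,"dy":-0.35,"dz":0.9,"ax":0,"ay":0,"az":0,"hand":0}
    - {"dx":-0.2,"dy":-0.35,"dz":0.9,"ax":0,"ay":0,"az":0,"hand":0}

```text
clock: 2.1
tool_pos: [0.4903, 0.0887, 0.2094]
eef_rot: [-0.033, 0.999, 0.0, -0.0]
contact_force: [-0.3, -1.0, 0.4]
opening: 0.001
```

Run:
```python
from h import *
snap('side','side1'); 
a=cv2.imread('pics/side1.png')[80:290,180:460];cv2.imwrite('pics/c1.png',cv2.resize(a,None,fx=2.8,fy=2.8,interpolation=3))
s=r.get_state();print({k:np.round(s[k],4).tolist() for k in('clock','tool_pos','eef_rot','contact_force','opening')})
```

```text
{'clock': 2.15, 'tool_pos': [0.4906, 0.0886, 0.2098], 'eef_rot': [-0.0326, 0.9995, 0.0001, 0.0], 'contact_force': [0.1192, 0.5312, -0.6156], 'opening': 0.0031}
```

View pics/c1.png

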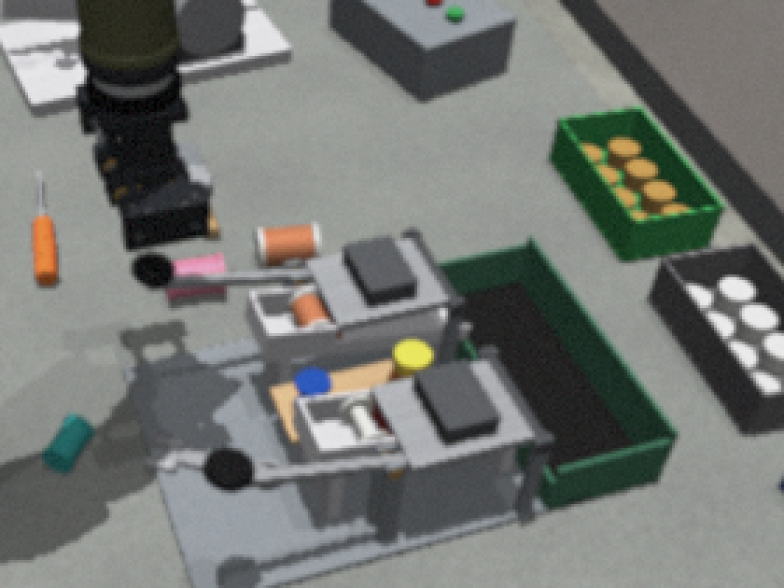

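The fingers hang above the left knob at crop (152,270). I'll check where the tip should project.

```bash
cat >> h.py <<'E'
def proj(m,P):
    T=np.array(m['pose']);c=T[:3,:3].T@(np.array(P)-T[:3,3]);a,b=c[0]/-c[2],-c[1]/-c[2];s=1+m['k1']*(a*a+b*b)
    return np.array([m['cx']+m['fx']*a*s,m['cy']+m['fy']*b*s])
E
python3 - <<'E'
from h import *
m=eyes.camera_model('side')
for P in([.4906,.0886,.185],[.4906,.0886,.2098],[.492,.0845,.158],[.4906,.0886,.25]): print(P,(proj(m,P)-[180,80])*2.8)
d=np.load('pics/side1.npz')['d']
for c in((130,240),(165,235),(200,230),(165,215),(205,205),(130,215)):
    u,v=c[0]/2.8+180,c[1]/2.8+80;print(c,pt(m,d,u,v))
E
```

```text
[0.4906, 0.0886, 0.185] [148.76410733 241.23890462]
[0.4906, 0.0886, 0.2098] [146.74581582 219.35535168]
[0.492, 0.0845, 0.158] [153.22475851 266.84652983]
[0.4906, 0.0886, 0.25] [143.29575987 182.02757424]
(130, 240) [0.46589222 0.0037403  0.26149695]
(165, 235) [0.49351294 0.0031509  0.2616006 ]
(200, 230) [0.52209393 0.00610616 0.25868449]
(165, 215) [ 0.49396927 -0.00211207  0.28568578]
(205, 205) [ 0.52543336 -0.00198811  0.28941766]
(130, 215) [ 0.46719064 -0.00376476  0.29205927]
```

The gripper body hides the fingertips, but the depth readings agree with the pose: body bottom 0.26 and tip 0.185, about 27 mm above the knob. Now I press along the lever's arc.

servo_tool:
  deltas:
    - {"dx":-0.02,"dy":-0.07,"dz":0.15,"ax":0,"ay":0,"az":0,"hand":0}
    - {"dx":-0.02,"dy":-0.07,"dz":0.27,"ax":0,"ay":0,"az":0,"hand":0}
    - {"dx":-0.02,"dy":-0.07,"dz":0.35,"ax":0,"ay":0,"az":0,"hand":0}
    - {"dx":-0.02,"dy":-0.07,"dz":0.4,"ax":0,"ay":0,"az":0,"hand":0}
    - {"dx":-0.02,"dy":-0.07,"dz":0.45,"ax":0,"ay":0,"az":0,"hand":0}
    - {"dx":-0.01,"dy":-0.07,"dz":0.5,"ax":0,"ay":0,"az":0,"hand":0}

```text
clock: 2.9
tool_pos: [0.4907, 0.084, 0.1799]
eef_rot: [-0.032, 0.999, -0.0, -0.001]
contact_force: [-3.1, -0.5, 7.5]
opening: 0.007
```

servo_tool:
  deltas:
    - {"dx":0.03,"dy":0,"dz":0.1,"ax":0,"ay":0,"az":0,"hand":0}
    - {"dx":0.06,"dy":0,"dz":0.22,"ax":0,"ay":0,"az":0,"hand":0}
    - {"dx":0.09,"dy":0,"dz":0.35,"ax":0,"ay":0,"az":0,"hand":0}
    - {"dx":0.11,"dy":0,"dz":0.48,"ax":0,"ay":0,"az":0,"hand":0}
    - {"dx":0.12,"dy":0,"dz":0.61,"ax":0,"ay":0,"az":0,"hand":0}
    - {"dx":0.13,"dy":0,"dz":0.74,"ax":0,"ay":0,"az":0,"hand":0}
    - {"dx":0.13,"dy":0,"dz":0.85,"ax":0,"ay":0,"az":0,"hand":0}
    - {"dx":0.13,"dy":0,"dz":0.93,"ax":0,"ay":0,"az":0,"hand":0}
    - {"dx":0.12,"dy":0,"dz":0.98,"ax":0,"ay":0,"az":0,"hand":0}
    - {"dx":0.12,"dy":0,"dz":0.98,"ax":0,"ay":0,"az":0,"hand":0}

```text
clock: 4.15
tool_pos: [0.4829, 0.0835, 0.1209]
eef_rot: [-0.032, 0.999, -0.0, -0.001]
contact_force: [-3.1, 0.1, 6.6]
opening: 0.004
```

Run:
```python
from h import *
snap('side','side2'); 
a=cv2.imread('pics/side2.png')[80:290,180:460];cv2.imwrite('pics/c2.png',cv2.resize(a,None,fx=2.8,fy=2.8,interpolation=3))
```

```text
(no output)
```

View pics/c2.png

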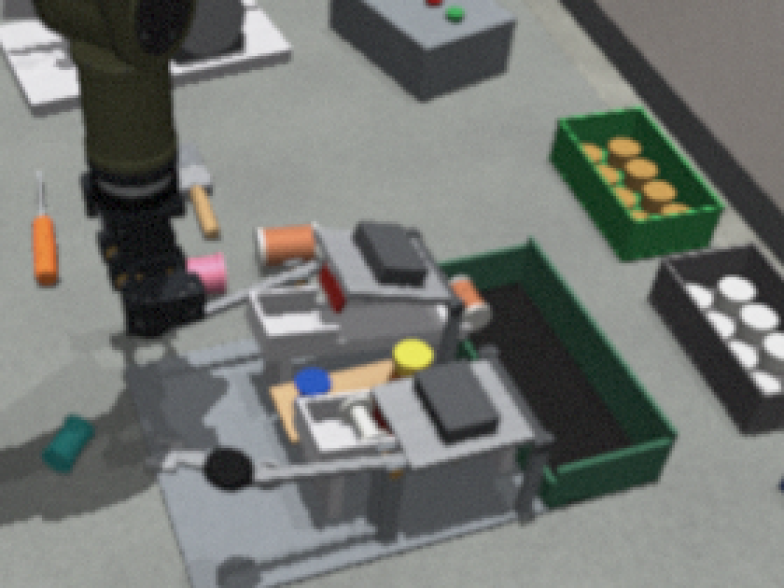

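The left flap is up with its red lip showing at crop (333,287). The copper spool has already left the lane and is dropping into the tray at (470,303). I hold for a moment, then look again.

servo_tool:
  deltas:
    - {"dx":0,"dy":0,"dz":0,"ax":0,"ay":0,"az":0,"hand":0}
    - {"dx":0,"dy":0,"dz":0,"ax":0,"ay":0,"az":0,"hand":0}
    - {"dx":0,"dy":0,"dz":0,"ax":0,"ay":0,"az":0,"hand":0}
    - {"dx":0,"dy":0,"dz":0,"ax":0,"ay":0,"az":0,"hand":0}
    - {"dx":0,"dy":0,"dz":0,"ax":0,"ay":0,"az":0,"hand":0}
    - {"dx":0,"dy":0,"dz":0,"ax":0,"ay":0,"az":0,"hand":0}

```text
clock: 4.95
tool_pos: [0.4829, 0.0834, 0.1211]
eef_rot: [-0.032, 0.999, -0.0, -0.001]
contact_force: [-4.0, 0.5, 5.2]
opening: 0.006
```

Run:
```python
from h import *
snap('side','side3'); 
a=cv2.imread('pics/side3.png')[80:290,180:460];cv2.imwrite('pics/c3.png',cv2.resize(a,None,fx=2.8,fy=2.8,interpolation=3))
s=r.get_state();print({k:np.round(s[k],4).tolist() for k in('clock','tool_pos','eef_rot','contact_force','opening')})
```

```text
{'clock': 5.0, 'tool_pos': [0.4829, 0.0835, 0.1211], 'eef_rot': [-0.0324, 0.9995, -0.0003, -0.0011], 'contact_force': [-3.9028, 0.2286, 5.9148], 'opening': 0.0044}
```

View pics/c3.png

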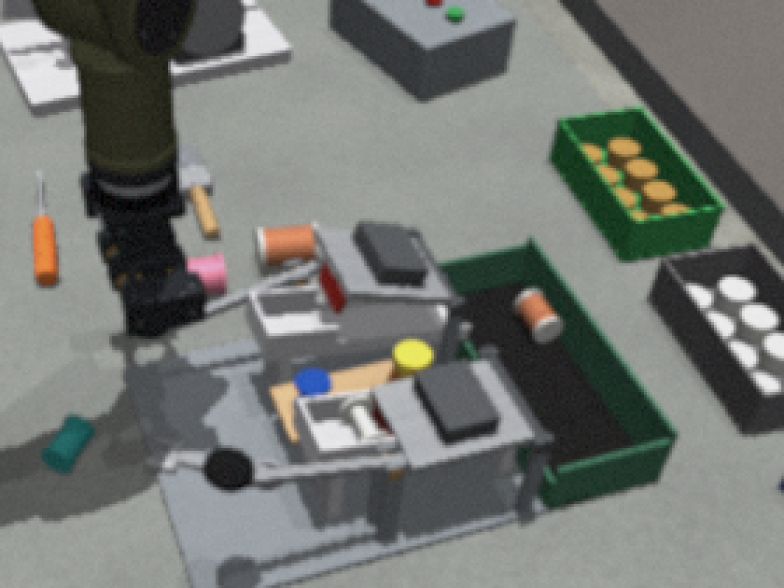

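The copper spool lies in the tray at crop (540,315) and the bare spool is still at its lip at (365,417). Now I ease the knob up slowly along the arc.

servo_tool:
  deltas:
    - {"dx":0,"dy":0,"dz":-0.02,"ax":0,"ay":0,"az":0,"hand":0}
    - {"dx":0,"dy":0,"dz":-0.05,"ax":0,"ay":0,"az":0,"hand":0}
    - {"dx":0,"dy":0,"dz":-0.09,"ax":0,"ay":0,"az":0,"hand":0}
    - {"dx":0,"dy":0,"dz":-0.13,"ax":0,"ay":0,"az":0,"hand":0}
    - {"dx":0,"dy":0,"dz":-0.17,"ax":0,"ay":0,"az":0,"hand":0}
    - {"dx":0,"dy":0,"dz":-0.21,"ax":0,"ay":0,"az":0,"hand":0}
    - {"dx":0,"dy":0,"dz":-0.25,"ax":0,"ay":0,"az":0,"hand":0}
    - {"dx":0,"dy":0,"dz":-0.29,"ax":0,"ay":0,"az":0,"hand":0}
    - {"dx":0,"dy":0,"dz":-0.33,"ax":0,"ay":0,"az":0,"hand":0}
    - {"dx":0,"dy":0,"dz":-0.36,"ax":0,"ay":0,"az":0,"hand":0}

```text
clock: 6.25
tool_pos: [0.4844, 0.0834, 0.1429]
eef_rot: [-0.032, 0.999, -0.0, 0.0]
contact_force: [-4.1, 0.3, 4.4]
opening: 0.006
```

servo_tool:
  deltas:
    - {"dx":0,"dy":0,"dz":-0.03,"ax":0,"ay":0,"az":0,"hand":0}
    - {"dx":0,"dy":0,"dz":-0.06,"ax":0,"ay":0,"az":0,"hand":0}
    - {"dx":-0.01,"dy":0,"dz":-0.09,"ax":0,"ay":0,"az":0,"hand":0}
    - {"dx":-0.01,"dy":0,"dz":-0.12,"ax":0,"ay":0,"az":0,"hand":0}
    - {"dx":-0.02,"dy":0,"dz":-0.15,"ax":0,"ay":0,"az":0,"hand":0}
    - {"dx":-0.02,"dy":0,"dz":-0.18,"ax":0,"ay":0,"az":0,"hand":0}
    - {"dx":-0.03,"dy":0,"dz":-0.21,"ax":0,"ay":0,"az":0,"hand":0}
    - {"dx":-0.03,"dy":0,"dz":-0.24,"ax":0,"ay":0,"az":0,"hand":0}
    - {"dx":-0.04,"dy":0,"dz":-0.27,"ax":0,"ay":0,"az":0,"hand":0}
    - {"dx":-0.04,"dy":0,"dz":-0.3,"ax":0,"ay":0,"az":0,"hand":0}

```text
clock: 7.5
tool_pos: [0.4873, 0.0835, 0.161]
eef_rot: [-0.032, 0.999, 0.0, 0.001]
contact_force: [-3.5, -0.4, 5.6]
opening: 0.004
```

servo_tool:
  deltas:
    - {"dx":0,"dy":0,"dz":-0.02,"ax":0,"ay":0,"az":0,"hand":0}
    - {"dx":-0.01,"dy":0,"dz":-0.04,"ax":0,"ay":0,"az":0,"hand":0}
    - {"dx":-0.01,"dy":0,"dz":-0.06,"ax":0,"ay":0,"az":0,"hand":0}
    - {"dx":-0.02,"dy":0,"dz":-0.08,"ax":0,"ay":0,"az":0,"hand":0}
    - {"dx":-0.02,"dy":0,"dz":-0.1,"ax":0,"ay":0,"az":0,"hand":0}
    - {"dx":-0.03,"dy":0,"dz":-0.12,"ax":0,"ay":0,"az":0,"hand":0}
    - {"dx":-0.03,"dy":0,"dz":-0.14,"ax":0,"ay":0,"az":0,"hand":0}
    - {"dx":-0.04,"dy":0,"dz":-0.16,"ax":0,"ay":0,"az":0,"hand":0}
    - {"dx":-0.04,"dy":0,"dz":-0.18,"ax":0,"ay":0,"az":0,"hand":0}
    - {"dx":-0.05,"dy":0,"dz":-0.2,"ax":0,"ay":0,"az":0,"hand":0}

```text
clock: 8.75
tool_pos: [0.4903, 0.0837, 0.1731]
eef_rot: [-0.032, 0.999, 0.0, 0.001]
contact_force: [-4.2, -0.7, 6.2]
opening: 0.002
```

servo_tool:
  deltas:
    - {"dx":0,"dy":0,"dz":-0.015,"ax":0,"ay":0,"az":0,"hand":0}
    - {"dx":-0.01,"dy":0,"dz":-0.03,"ax":0,"ay":0,"az":0,"hand":0}
    - {"dx":-0.01,"dy":0,"dz":-0.045,"ax":0,"ay":0,"az":0,"hand":0}
    - {"dx":-0.02,"dy":0,"dz":-0.06,"ax":0,"ay":0,"az":0,"hand":0}
    - {"dx":-0.02,"dy":0,"dz":-0.075,"ax":0,"ay":0,"az":0,"hand":0}
    - {"dx":-0.03,"dy":0,"dz":-0.09,"ax":0,"ay":0,"az":0,"hand":0}
    - {"dx":-0.03,"dy":0,"dz":-0.1,"ax":0,"ay":0,"az":0,"hand":0}
    - {"dx":-0.04,"dy":0,"dz":-0.11,"ax":0,"ay":0,"az":0,"hand":0}

```text
clock: 9.75
tool_pos: [0.4931, 0.0839, 0.1798]
eef_rot: [-0.032, 0.999, 0.0, 0.001]
contact_force: [-3.2, -1.0, 6.1]
opening: 0.003
```

Still in contact at 6 N. I continue very slowly until the force is gone.

servo_tool:
  deltas:
    - {"dx":0,"dy":0,"dz":-0.01,"ax":0,"ay":0,"az":0,"hand":0}
    - {"dx":0,"dy":0,"dz":-0.02,"ax":0,"ay":0,"az":0,"hand":0}
    - {"dx":-0.01,"dy":0,"dz":-0.03,"ax":0,"ay":0,"az":0,"hand":0}
    - {"dx":-0.01,"dy":0,"dz":-0.04,"ax":0,"ay":0,"az":0,"hand":0}
    - {"dx":-0.01,"dy":0,"dz":-0.05,"ax":0,"ay":0,"az":0,"hand":0}
    - {"dx":-0.02,"dy":0,"dz":-0.06,"ax":0,"ay":0,"az":0,"hand":0}
    - {"dx":-0.02,"dy":0,"dz":-0.07,"ax":0,"ay":0,"az":0,"hand":0}
    - {"dx":-0.02,"dy":0,"dz":-0.08,"ax":0,"ay":0,"az":0,"hand":0}
    - {"dx":-0.02,"dy":0,"dz":-0.09,"ax":0,"ay":0,"az":0,"hand":0}
    - {"dx":-0.02,"dy":0,"dz":-0.1,"ax":0,"ay":0,"az":0,"hand":0}

```text
clock: 11.0
tool_pos: [0.4936, 0.0842, 0.1851]
eef_rot: [-0.032, 0.999, 0.0, 0.0]
contact_force: [0.6, 0.9, 0.5]
opening: 0.004
```

Contact is gone at TCP z 0.185, where the rest height predicted it. Now straight up, then look.

servo_tool:
  deltas:
    - {"dx":0,"dy":0,"dz":-0.03,"ax":0,"ay":0,"az":0,"hand":0}
    - {"dx":0,"dy":0,"dz":-0.08,"ax":0,"ay":0,"az":0,"hand":0}
    - {"dx":0,"dy":0,"dz":-0.2,"ax":0,"ay":0,"az":0,"hand":0}
    - {"dx":0,"dy":0,"dz":-0.5,"ax":0,"ay":0,"az":0,"hand":0}
    - {"dx":0,"dy":0,"dz":-0.9,"ax":0,"ay":0,"az":0,"hand":0}
    - {"dx":0,"dy":0,"dz":-1.3,"ax":0,"ay":0,"az":0,"hand":0}
    - {"dx":0,"dy":0,"dz":-1.5,"ax":0,"ay":0,"az":0,"hand":0}
    - {"dx":0,"dy":0,"dz":-1.5,"ax":0,"ay":0,"az":0,"hand":0}
    - {"dx":0,"dy":0,"dz":-1.5,"ax":0,"ay":0,"az":0,"hand":0}

```text
clock: 12.12
tool_pos: [0.4928, 0.0839, 0.2744]
eef_rot: [-0.032, 0.999, -0.0, -0.001]
contact_force: [0.3, -0.5, 0.4]
opening: 0.003
```

Run:
```python
from h import *
snap('side','side4');snap('top','top4')
a=cv2.imread('pics/side4.png')[80:290,180:460];b=cv2.imread('pics/top4.png')[60:270,100:380]
cv2.imwrite('pics/c4.png',np.vstack([cv2.resize(x,None,fx=1.42,fy=1.42,interpolation=3)for x in (a,b)]))
t=np.load('pics/top0.npz')['p'].astype(int);u=np.load('pics/top4.npz')['p']
s0=np.load('pics/side0.npz')['p'].astype(int);s4=np.load('pics/side4.npz')['p']
cv2.imwrite('pics/diff4.png',np.hstack([np.clip(abs(x-y).max(2)*2,0,255).astype(np.uint8)[::1,::1] for x,y in((s0,s4),)]))
s=r.get_state();print({k:np.round(s[k],4).tolist() for k in('clock','tool_pos','contact_force','opening')})
```

```text
{'clock': 12.225, 'tool_pos': [0.4928, 0.0839, 0.2743], 'contact_force': [0.9479, 0.0896, 0.8972], 'opening': 0.0043}
```

View pics/c4.png

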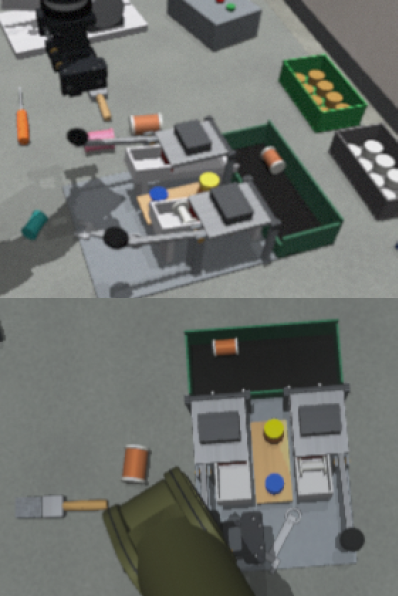

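View pics/diff4.png

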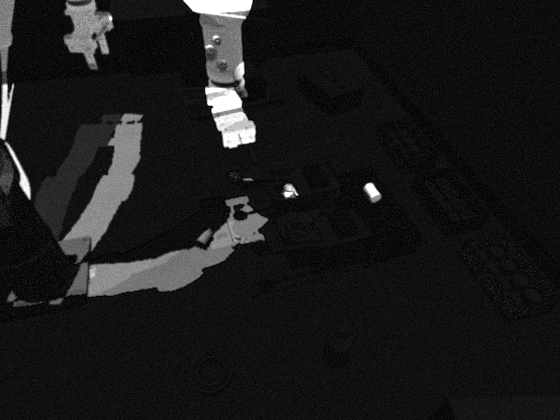

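The only differences are the arm, its shadow and the copper spool's old and new places. The flap and knob are back where they started, and the spool is at rest in the tray. I'm handing in.

```bash
python3 -c "
from plant import r
print(r.finish_job())"
```

```text
the job is handed in; nothing more can be done
None
```

I pressed the left knob, the copper spool rolled into the green tray, and the left gate is shut again. I handed the job in at about 12.2 s of the 38 s allowed; the hand-in gives no verdict.

- **Pressing:** the copper spool was in the left lane. I pressed that lane's knob about 60 mm with closed fingertips along its arc, at roughly 4 to 8 N at the readings. I held it until the spool lay in the tray.
- **Easing back:** I raised the knob over about 6 s, slowing to 4 mm/s at the end. The fingers were still carrying about 6 N around 5 mm below the rest height. The force had dropped to zero by TCP height 0.185 m, where I expected the knob to be at rest. Then I lifted clear.
- **Last checks:** in the side view, a before/after comparison showed changes only at the arm, its shadow and the copper spool. The left knob and flap are back at rest, and the bare spool is still at its lip. Contact force on the tool was about zero.
- **Not confirmed directly:** in the last top view the arm hides the left knob. In the side view the gripper body hid the fingertips during the press, so I judged contact there from force and pose.

No check failed. The knob height came out at 154 to 160 mm depending on the method, against the stated 158.

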